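# Hang the stencil, ready the wide brush

### The arm

A 6-joint arm with a two-finger parallel gripper is mounted at the origin on the work surface. World frame = base frame: x ahead of the robot, y to its left, z up, the work surface at z = 0. Lengths are in m, angles in rad, forces in N, time in s.
With the tool pointing down it reaches from about 0.25 to 0.8 m from the base axis. Payload 3.9 kg.
Tool frame: the origin (TCP) lies at the very end of the fingers, on their centre line; the grasp point (between the pads) lies 19 mm behind it (grasp_offset is the distance from the TCP to the grasp point, in m); z points along the fingers, y is the line along which they close (so a half turn about z gives the same grasp; the last joint's range is limited). The gripper opens to 85 mm and grips with 20 to 120 N. Pads are 22 mm wide; open, the fingers measure 114 mm over their backs; the gripper's body (76 mm by 85 mm) begins 54 mm behind the grasp point. The pads swing forward as they close: fully open they stand 13 mm farther back than shut.
Start: joints at [-1.249, 0.26, -0.138, 1.173, 0, 1.571], TCP at [0.166, -0.498, 0.231] pointing down, gripper open.
Joint ranges: [-2.78, 2.78], [-0.83, 1.72], [-1.28, 1.37], [-1.9, 2.12], [-1.57, 1.48], [-3.14, 3.14]. Speed limits (rad/s): [2.57, 2.57, 3.14, 3.14, 3.14, 3.14].

### API

Orientations are given as a unit quaternion [x, y, z, w].
In Python, from bench import move_pose, servo_line, set_joints, command_gripper, hold, inverse_kinematics, grab_frame, camera_model, PlanningError, close_job, current_time_s, current_qpos, current_joint_velocities, current_tau, current_ee_pos, current_tcp_rot, current_force, current_moment, current_grip_width, current_grip_force, grasp_offset gives the robot as it stands. The module is installed in compiled form; this text tells all that it offers. Calls block until the motion is done:
- move_pose(position, orientation): joint-space move of the TCP to a pose.
- servo_line(position, frame=None, rate=0.15): straight line of the TCP; frame=None keeps the orientation; rate is the mean speed in m/s.
- set_joints(angles): joint-space move.
- command_gripper(opening): opening from 0.0 (shut) to 1.0 (fully open); the grip force is fixed at half the most; returns when the fingers have stopped.
- hold(seconds).
- inverse_kinematics(position, orientation): joint angles nearest the present ones, or None.
- grab_frame(name): name is "scene" or "side" or "wrist"; returns the picture (384x512x3 uint8, red, green, blue); there is no depth.
- camera_model(name): a dict with "fx", "fy", "cx", "cy" (pixels), "R" (3x3) and "t" (3): a world point X has camera coordinates R X + t. Camera axes: x right, y down, z forward; pixel columns grow to the right and rows downward; lengths in m; the calibration is good to about 2 mm. A picture is of the moment at which its call begins: read the wrist's pose just before it. camera_model takes no time and is no camera call; for the wrist camera it gives the pose at the moment of the call.
A pose or a line that the arm cannot do raises PlanningError and nothing moves.
- close_job(): hands the job in; it is judged then, once.
Readings, each from a call of its own:
- current_time_s(): time.
- current_qpos(): joint angles.
- current_joint_velocities(): joint speeds.
- current_tau(): joint torques, N m.
- current_ee_pos(): TCP position.
- current_tcp_rot(): TCP orientation.
- current_force(): force on the tool from outside, world axes, zero at the start.
- current_moment(): the same for the moment, N m.
- current_grip_width(): opening from 0.0 (shut) to 1.0 (fully open).
- current_grip_force(): force on a finger pad.
Only numpy, scipy, OpenCV 4.12 (cv2) and the standard library are available. Lean on these libraries where they do the work, as an engineer would, in place of code of your own. Each camera call takes 0.05 s, during which the arm holds its last target. There are 200 camera calls.

### The job

Clear the denim painting board: hang the folded plastic stencil astride the wooden drying rail and let go of it. Then draw the wide flat brush out of its block and finish holding it, still, bristle end down, slanted about halfway between upright and level like a pen, with its bristle end over the middle of the board and about a hand's breadth (80 to 120 mm) above it. Leave the two other brushes in their blocks and do not disturb the jar, cup, spool, tape and pattern weights.

Things in the scene. Friction and masses are not known exactly. Their poses are not given: they have to be found in the camera images.
- template: folded rigid white plastic stencil, an upside-down U, 110 g: 44 mm across (its x), 110 long along the fold (y), 100 tall; walls 4 mm, slot 36 mm wide, open below and at the ends. Origin: centre of its underside; z up to the fold, inner face at z = 96 mm. Stands on the board, fold up. The leaves have openings; the top 36 mm is solid, to be gripped from above across the 44 mm.
- rail_mid (a point): middle of the round wooden bar of the drying rail, on its axis, 150 mm above the table; the bar is 16 mm in diameter, runs along the body's y, and is 240 mm long between its two posts. The rail stands on the left or on the right of the board.
- rail: the drying rail (fixed): origin on the table under the middle of the bar; its y axis is the direction of the bar.
- board: square wooden painting board 220 x 220 x 12 mm with a denim-covered top, lying flat and fixed; origin: centre of its underside, so its top is at z = 12 mm.
- brush: wide flat brush, 60 g, 160 mm long, standing bristles down in its block. Origin: centre of the bristle end; z runs along it to the handle end. Bristles and steel ferrule: 40 mm wide (y), 14 thick (x), z = 0 to 60 mm; flat wooden paddle handle 26 mm wide (y), 12 thick (x), z = 60 to 160 mm.
- brush_slim: slim round brush, 150 mm long, handle 10 mm in diameter, bristles down in its own block; origin: centre of the bristle end, z to the handle end. To be left alone.
- brush_round: round brush, 150 mm long, swelling handle at most 18 mm in diameter, bristles down in its own block; origin: centre of the bristle end, z to the handle end. To be left alone.
- block_a: wooden block 60 x 60 x 55 mm (fixed to the tray) in which the wide brush stands; its well is 43 x 17 mm and 45 mm deep, so the brush must rise 45 mm to come free. Origin: centre of its underside, 6 mm above the table.
- tray: plywood tray 210 x 210 x 6 mm (fixed) on the other side of the board from the rail; it carries the three brush blocks and the jar, one near each corner, 110 mm apart, which is where is random. Origin: centre of its underside.
- jar: bystander: small amber jar with a white lid, 40 mm in diameter, 55 mm tall, loose on the tray; origin: centre of its underside.
- weight_a: bystander: dark steel pattern weight, 30 mm in diameter, 24 mm tall, on a far corner of the board; origin: centre of its underside.
- weight_b: bystander: a second, like pattern weight on the other far corner of the board.
- tape: bystander: roll of paper tape lying flat, 70 mm in diameter, 24 mm tall, beyond the board; origin: centre of its underside.
- cup: bystander: small white cup, 60 mm in diameter, 45 mm tall, beyond the board; origin: centre of its underside.
- spool: bystander: wooden spool, 32 mm in diameter, 45 mm tall, beyond the board; origin: centre of its underside.

How it is judged:
On the way, in this order (a step that is already met when the one before it is completed fails the run):
1. the stencil hangs astride the rail's bar, let go and at rest (z of rail_mid in the frame of template between 0.078 and 0.096 m and x of rail_mid in the frame of template between -0.018 and 0.018 m and y of rail_mid in the frame of template between -0.055 and 0.055 m and angle between template's own z axis and vertical below 0.4 rad and contact force between template and the arm below 0.2 N and contact force between template and the fingers below 0.2 N and linear speed of template below 0.03 m/s), for 0.3 s.
2. the wide brush is drawn clear of its block and held (z of brush in the frame of block_a above 0.06 m and contact force between brush and the fingers above 0.5 N), for 0.2 s.
At the end, for the whole second after the job is handed in: Stencil hangs astride the bar, under 23 deg tilt, at rest, untouched. Wide brush held still in the fingers, touching nothing else, 30 to 60 deg from upright, bristle end down, 75-160 mm above the table, within 60 mm of the board centre. Other brushes within 20 mm, bystanders 30 mm, of their starts (all of step 1 and angle between brush's own z axis and vertical between 0.52 and 1.05 rad and height (world z) of brush between 0.075 and 0.16 m and horizontal distance between brush and board below 0.06 m and contact force between brush and the fingers above 0.5 N and contact force between brush and board below 0.1 N and contact force between brush and template below 0.1 N and linear speed of brush below 0.03 m/s and angular speed of brush below 0.3 rad/s and distance of each of brush_slim, brush_round from where it was at the start of the episode below 0.02 m and distance of each of jar, weight_a, weight_b, tape, cup, spool from where it was at the start of the episode below 0.03 m); the arm keeps its last pose, push and grip.
It fails at once if another brush is pulled out or tipped (distance of any of brush_slim, brush_round from where it was at the start of the episode above 0.03 m).
It fails at once if a bystander is knocked away (distance of any of jar, weight_a, weight_b, tape, cup, spool from where it was at the start of the episode above 0.04 m).
It also fails if it takes over 58 s, if anything falls off the work surface, if the arm or the gripper's body presses on something with over 40 N, if the wrist force passes 120 N, or if a joint passes its speed limit or range.

## Working session

There is one attempt and no reset: what is moved stays moved. The work goes in short steps, each a Python script; the robot and the scene stay as the last script left them, time stands still between calls to the robot, and variables do not carry over. Pictures are saved under pics/ and viewed, at most 10 in all, crops included, and the job is handed in when it is done.

```bash
mkdir -p pics
python3 - <<'E'
from bench import *
import cv2,numpy as np
a=[grab_frame(n) for n in("scene","side")]
for n,i in zip(("scene","side"),a): cv2.imwrite(f"pics/{n}0.png",i[...,::-1]); 
for n,i in zip(("scene","side"),a): cv2.imwrite(f"pics/{n}0b.png",cv2.resize(i[...,::-1],(800,600),interpolation=cv2.INTER_CUBIC))
for n in("scene","side"):
  m=camera_model(n);R=np.array(m["R"]);print(n,m["fx"],m["cx"],m["cy"],(-R.T@m["t"]).round(3),R.round(3).tolist())
print(current_tcp_rot(),grasp_offset() if callable(grasp_offset) else grasp_offset)
E
```

```text
scene 416.7524399667945 255.48006257384583 196.9261922211053 [1.365 0.533 0.681] [[-0.553, 0.833, -0.009], [0.43, 0.276, -0.859], [-0.714, -0.479, -0.511]]
side 473.4041017021112 255.21140098205123 197.79073706278945 [-0.022  0.745  0.757] [[-0.776, -0.631, -0.016], [-0.345, 0.445, -0.826], [0.528, -0.635, -0.563]]
[ 9.87081451e-01  1.60216826e-01 -1.53225836e-04 -8.68617186e-04] 0.0187
```

View pics/scene0b.png

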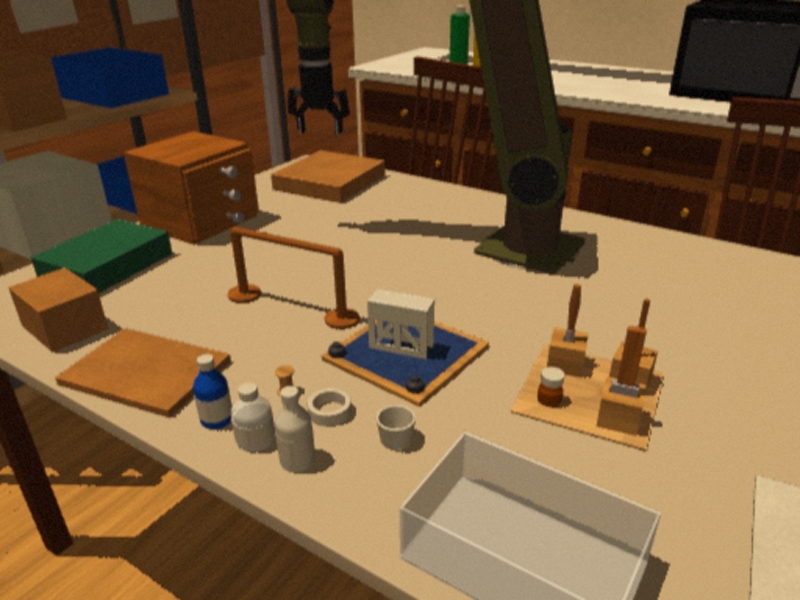

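View pics/side0b.png

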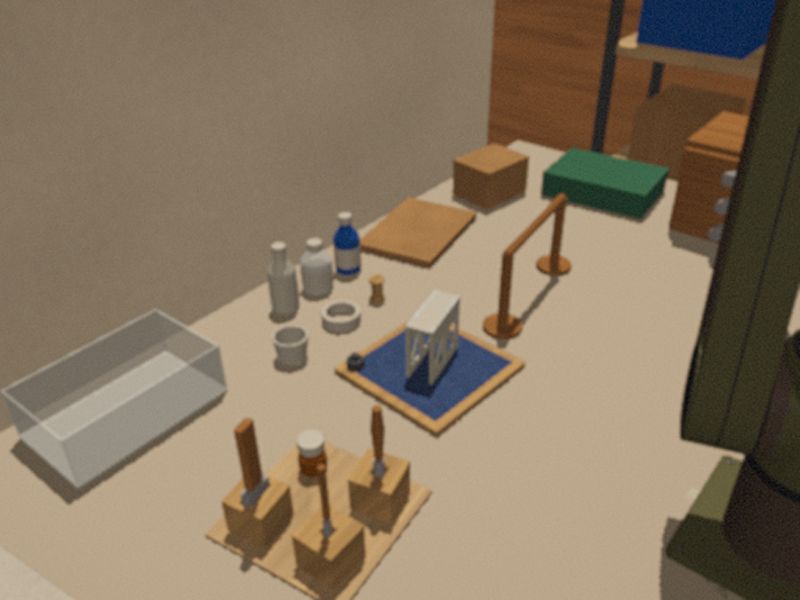

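The scene view shows the stencil at about (400,325), the rail bar from (235,232) to (342,252), and the wide brush at (632,355), all in 800x600 pixels. In the side view the brush is at (250,460), the stencil at (433,335) and the bar runs (507,250)-(562,200). I'll take enlarged crops to get exact corners.

```bash
cat > u.py <<'E'
import numpy as np,cv2
from bench import *
def ray(n,p):
    m=camera_model(n);R=np.array(m["R"]);t=np.array(m["t"])
    d=R.T@np.array([(p[0]-m["cx"])/m["fx"],(p[1]-m["cy"])/m["fy"],1]);return -R.T@t,d/np.linalg.norm(d)
def plane(n,p,z):
    c,d=ray(n,p);return c+d*(z-c[2])/d[2]
def tri(pa,pb,a="scene",b="side"):
    c1,d1=ray(a,pa);c2,d2=ray(b,pb);s=np.linalg.lstsq(np.c_[d1,-d2],c2-c1,rcond=None)[0]
    x,y=c1+s[0]*d1,c2+s[1]*d2;return (x+y)/2,np.linalg.norm(x-y)
E
python3 - <<'E'
import cv2,numpy as np
S=cv2.imread("pics/scene0.png");D=cv2.imread("pics/side0.png")
def crop(I,x,y,k,w,h):
    c=cv2.resize(I[y:y+h//k,x:x+w//k],(w,h),interpolation=cv2.INTER_CUBIC)
    for i in range(0,w//k,10): cv2.line(c,(i*k,0),(i*k,4 if i%50 else 10),(0,255,255)); cv2.putText(c,str(x+i),(i*k,14),0,.3,(0,255,255)) if i%20==0 else 0
    for j in range(0,h//k,10): cv2.line(c,(0,j*k),(4,j*k),(0,255,255)); cv2.putText(c,str(y+j),(5,j*k+4),0,.3,(0,255,255)) if j%20==0 else 0
    return c
g=lambda a,b,c,d:np.vstack([np.hstack([a,b]),np.hstack([c,d])])
cv2.imwrite("pics/c1.png",g(crop(S,225,180,5,400,300),crop(D,250,180,5,400,300),crop(S,370,180,5,400,300),crop(D,130,260,5,400,300)))
cv2.imwrite("pics/c2.png",g(crop(S,143,142,5,400,300),crop(D,300,120,5,400,300),crop(S,200,195,3,400,300),crop(D,210,180,3,400,300)))
E
```

```text
(no output)
```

View pics/c1.png

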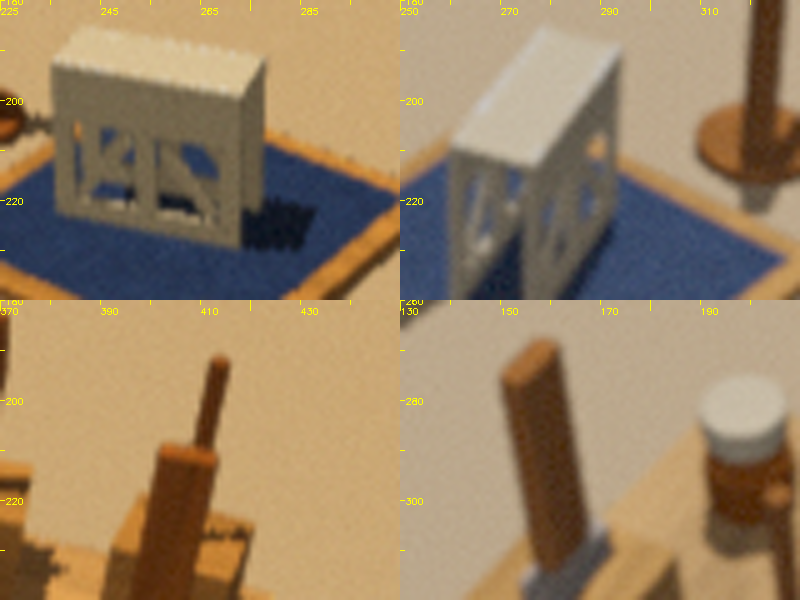

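View pics/c2.png

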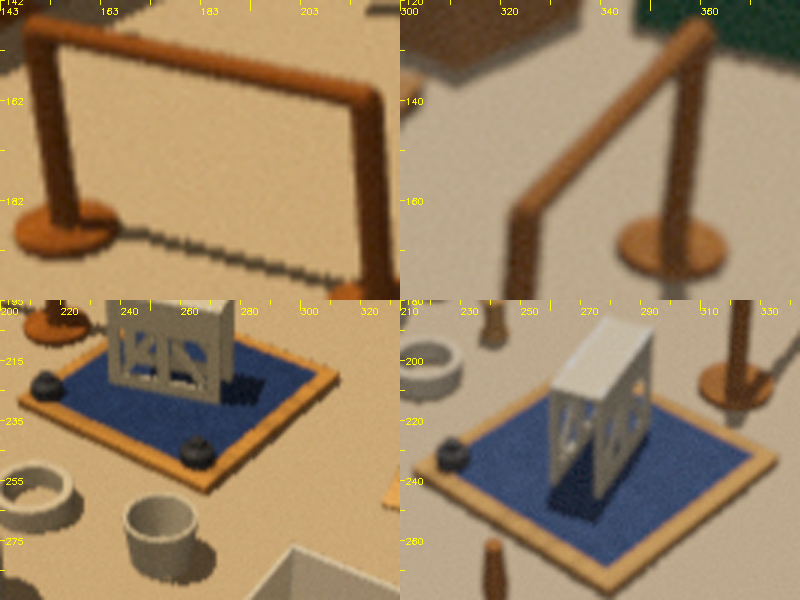

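The crops show the stencil's top corners, the bar ends and the brush's handle top clearly. In native pixels, the stencil's top runs (235,193)-(278,192) in scene. The bar ends are at (151,147) and (217,161). The brush top is at (408,211) in scene and (156,272) in side.

Run:
```python
from u import *
np.set_printoptions(precision=4,suppress=True)
A=dict(scene=[(235.4,192.6),(273.4,199.4),(278,192),(242.6,185.4)],side=[(294,189.6),(279,185.4),(260.4,209.6),(276,213)])
for n in A:
    P=np.array([plane(n,p,.112) for p in A[n]]);print(n,P[:,:2].tolist(),"ctr",P.mean(0)); e=np.roll(P,-1,0)-P
    print(np.linalg.norm(e,axis=1),np.degrees(np.arctan2(e[:,1],e[:,0])))
for k,a,b in [("barL",(150.6,147.4),(360,126.4)),("barR",(217,160.6),(325,162.4)),("brush",(407.6,211),(156.2,272.2))]: print(k,tri(a,b),plane("scene",a,.15),plane("side",b,.15))
print("brush z.176",plane("scene",(407.6,211),.176),plane("side",(156.2,272.2),.176))
p=[plane("side",q,.176) for q in((152,276.2),(160.6,268.4))];print("brush width dir",p[1]-p[0])
for n,L in dict(scene=[(206,228.3),(312.7,220),(268.3,256.7)],side=[(214.3,235),(336,232.7),(279.3,275)]).items():
    P=np.array([plane(n,q,.012) for q in L]);print(n,P[:,:2].tolist(),"ctr",(P[0]+P[1])/2,np.linalg.norm(P[0]-P[1]))
```

```text
scene [[0.5805649432967288, -0.058847577041504895], [0.5553126861842593, 0.0468248217712835], [0.5152350514126426, 0.03700245828060961], [0.5370579837018491, -0.06545035215746142]] ctr [ 0.547  -0.0101  0.112 ]
[0.1086 0.0413 0.1048 0.044 ] [ 103.4398 -166.2292  -77.9754    8.6296]
side [[0.5303972947240371, -0.06992530856712209], [0.5712595588032338, -0.06260805237259792], [0.5431540445358174, 0.04749069467659184], [0.5063308786694246, 0.035888960929154945]] ctr [ 0.5378 -0.0123  0.112 ]
[0.0415 0.1136 0.0386 0.1085] [  10.1524  104.3204 -162.5121  -77.1866]
barL (array([ 0.5419, -0.416 ,  0.1469]), np.float64(0.0016721091782895253)) [ 0.5478 -0.4089  0.15  ] [ 0.5398 -0.412   0.15  ]
barR (array([ 0.5095, -0.1752,  0.149 ]), np.float64(0.0004782107203507558)) [ 0.5108 -0.1743  0.15  ] [ 0.5085 -0.1733  0.15  ]
brush (array([0.5188, 0.3773, 0.1711]), np.float64(0.0011812901648648503)) [0.4844 0.3715 0.15  ] [0.5384 0.3633 0.15  ]
brush z.176 [0.5275 0.3794 0.176 ] [0.5144 0.3797 0.176 ]
brush width dir [ 0.0033 -0.0229  0.    ]
scene [[0.6481535094994626, -0.11537312660800314], [0.44983610079184877, 0.11586184615108142], [0.6596266907035027, 0.09699930778170568]] ctr [0.549  0.0002 0.012 ] 0.30462995129073783
side [[0.6539658025730041, 0.09584859008089663], [0.41881899680141577, -0.09952865208456796], [0.43962478373901176, 0.11044466747969406]] ctr [ 0.5364 -0.0018  0.012 ] 0.3057225654425327
```

Both views agree to within about 1 cm, and the sizes and heights check out. I'll move above the stencil and refine its pose with the wrist camera.

```bash
cat >> u.py <<'E'
def down(deg,tilt=0):
    """tool down, tool y at azimuth deg; half turn chosen for small joint-6 motion by caller"""
    from scipy.spatial.transform import Rotation as Ro
    s,c=np.sin(np.radians(deg)),np.cos(np.radians(deg))
    return Ro.from_matrix(np.array([[-s,c,0],[c,s,0],[0,0,-1.]])).as_quat()
def best(pos,deg):
    o=[(abs(q[5]),k) for k in(deg,deg+180) if (q:=inverse_kinematics(pos,down(k))) is not None]
    return down(min(o)[1])
E
python3 - <<'E'
from u import *
p=[.542,-.011,.29]
move_pose(p,best(p,13.5)); hold(.3)
m=camera_model("wrist");np.savez("w1.npz",**m)
I=grab_frame("wrist");cv2.imwrite("pics/w1n.png",I[...,::-1])
cv2.imwrite("pics/w1.png",cv2.resize(I[...,::-1],(800,600),interpolation=cv2.INTER_CUBIC))
R=np.array(m["R"]);print(current_qpos(),current_ee_pos(),current_time_s(),-R.T@m["t"],R[2],m["fx"])
E
```

```text
[-2.09730525e-02  2.72982788e-01  3.23046068e-02  1.33020948e+00
 -1.08011222e-05  1.31490552e+00] [ 0.54195823 -0.01137165  0.28996971] 2.6583 [0.52411725 0.06577557 0.43230174] [ 0.0719055  -0.3039067  -0.94998438] 304.9873861889604
```

View pics/w1.png

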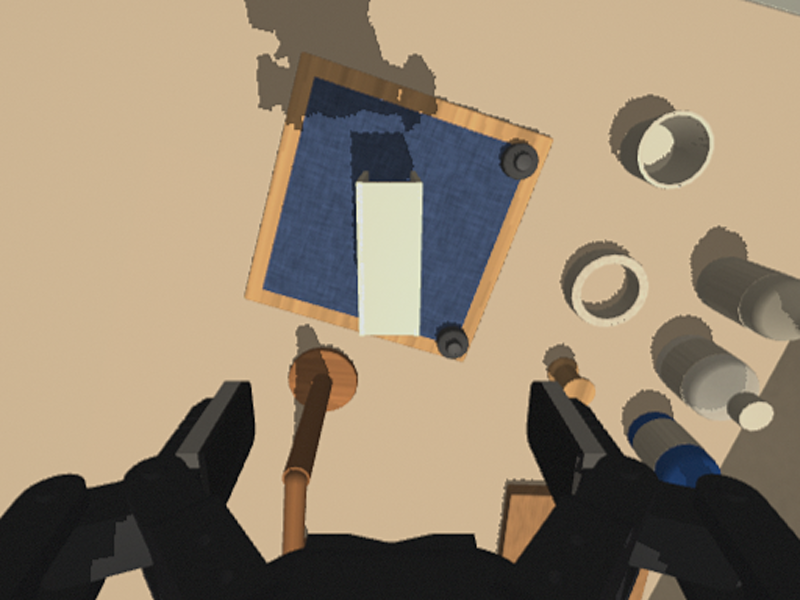

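The wrist view shows the stencil's top as a clean rectangle, (357,183)-(420,334). The board corners are at (303,53), (552,137), (462,361) and (246,297), and the near rail post is at (297,470).

```bash
cat >> u.py <<'E'
def wplane(f,p,z):
    m=np.load(f);R,t=m["R"],m["t"];d=R.T@np.array([(p[0]-m["cx"])/m["fx"],(p[1]-m["cy"])/m["fy"],1]);c=-R.T@t
    return c+d*(z-c[2])/d[2]
n8=lambda p:(np.array(p)+.5)*.64-.5
E
python3 - <<'E'
from u import *
np.set_printoptions(precision=4,suppress=True)
I=cv2.imread("pics/w1n.png");roi=np.zeros(I.shape[:2],np.uint8);roi[105:222,220:280]=1
M=((I.min(2)>150).astype(np.uint8))*roi
c=max(cv2.findContours(M,0,2)[0],key=cv2.contourArea);q=cv2.approxPolyDP(c,5,True)[:,0];print(q.tolist(),cv2.contourArea(c))
q=np.array([n8(x) for x in[(357,183),(423,182),(420.5,334),(359.5,334)]])
P=np.array([wplane("w1.npz",x,.112) for x in q]);e=np.roll(P,-1,0)-P
print("tmpl",P.mean(0),np.linalg.norm(e,axis=1),np.degrees(np.arctan2(e[:,1],e[:,0])))
B=np.array([wplane("w1.npz",n8(x),.012) for x in[(303,53),(552,137),(462,361),(246,297)]]);e=np.roll(B,-1,0)-B
print("board",B.mean(0),np.linalg.norm(e,axis=1),np.degrees(np.arctan2(e[:,1],e[:,0])))
print("post top", wplane("w1.npz",n8((296,470)),.15))
E
```

```text
[[228, 117], [229, 214], [267, 214], [269, 117]] 3810.5
tmpl [ 0.5432 -0.0165  0.112 ] [0.0435 0.1086 0.0445 0.1079] [  14.2332  -76.3598 -166.6095  103.0924]
board [ 0.5413 -0.0062  0.012 ] [0.215  0.2182 0.2149 0.2158] [ -3.8719 -94.1687 175.4978  85.8624]
post top [ 0.5112 -0.1708  0.15  ]
```

Run:
```python
from u import *
p=[.526,-.27,.33]
move_pose(p,best(p,7.7)); hold(.3)
np.savez("w2.npz",**camera_model("wrist"))
I=grab_frame("wrist");cv2.imwrite("pics/w2.png",cv2.resize(I[...,::-1],(800,600),interpolation=cv2.INTER_CUBIC))
print(current_time_s())
```

```text
4.0333
```

View pics/w2.png

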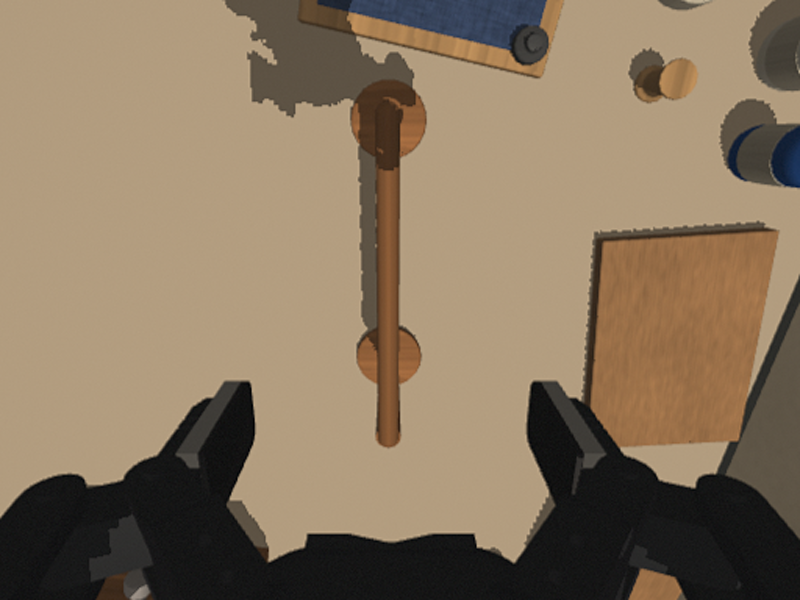

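The bar runs almost exactly along the tool's axis, from (389,108) to (388,438) with both posts visible. Next I compute its axis, then grasp and lift the stencil.

Run:
```python
from u import *
np.set_printoptions(precision=4,suppress=True)
a,b=[wplane("w2.npz",n8(x),.15) for x in[(389,108),(388,438)]];d=a-b
print(a,b,(a+b)/2,np.linalg.norm(d),np.degrees(np.arctan2(d[1],d[0])))
c=[.5428,-.015]
q=best([*c,.2],13.6)
move_pose([*c,.22],q); servo_line([*c,.082],rate=.1)
command_gripper(0.0);print(current_grip_width(),current_grip_force(),current_force())
servo_line([*c,.26],rate=.12);hold(.2)
print(current_grip_width(),current_grip_force(),current_force(),current_time_s())
```

```text
[ 0.5131 -0.1748  0.15  ] [ 0.545  -0.4172  0.15  ] [ 0.529 -0.296  0.15 ] 0.24449107762660052 97.49544341284785
0.5072698262618262 61.3931143283844 [-1.5446  0.3296  5.0135]
0.506199076258638 60.95810651779175 [-0.1583  0.2454 -1.6044] 8.9417
```

Run:
```python
from u import *
c=[.528,-.296]
move_pose([*c,.26],best([*c,.26],7.6));hold(.2);f0=np.array(current_force())
for z in(.215,.17,.145,.136,.134,.1325):
    servo_line([*c,z],rate=.06 if z>.14 else .02);hold(.1)
    df=np.array(current_force())-f0;print(z,df.round(2))
    if np.linalg.norm(df)>4:break
I=grab_frame("side");J=grab_frame("scene")
cv2.imwrite("pics/p1.png",np.hstack([cv2.resize(I[90:240,280:410,::-1],(400,460)),cv2.resize(J[110:260,130:260,::-1],(400,460))]))
print(current_time_s())
```

```text
0.215 [-0.21  0.54 -0.48]
0.17 [ 0.14  0.28 -0.52]
0.145 [-0.17  0.86  0.53]
0.136 [-0.55 -0.55 -0.55]
0.134 [-0.2   0.56  0.91]
0.1325 [-0.96  1.02  0.  ]
14.4
```

View pics/p1.png

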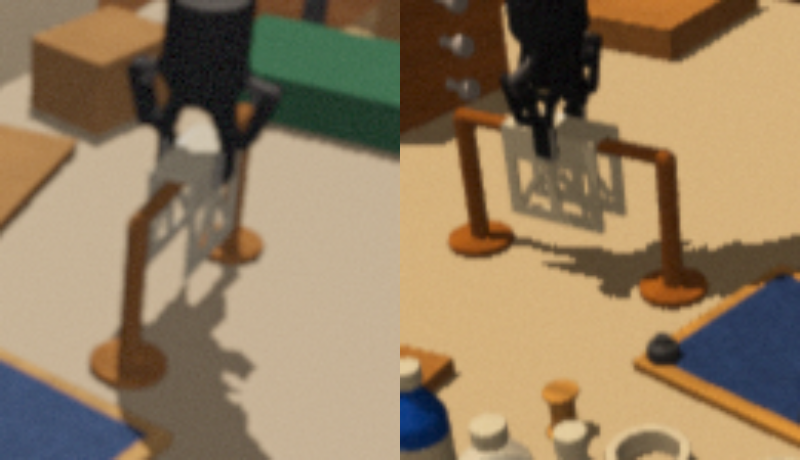

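The bar passes through the stencil's slot in both views, at (160,200) on the left and (610,150) on the right. I lower it to contact, release it and move over the brush.

Run:
```python
from u import *
c=[.528,-.296];f0=np.array(current_force())
for z in np.arange(.1315,.1255,-.001):
    servo_line([*c,z],rate=.02);hold(.05)
    df=np.array(current_force())-f0
    if df[2]>2.5:break
print(z,df)
command_gripper(.85);hold(.2);servo_line([*c,.28],rate=.12);hold(.5)
p=[.521,.33,.35]
move_pose(p,best(p,8)); hold(.3)
np.savez("w3.npz",**camera_model("wrist"))
I=grab_frame("wrist");cv2.imwrite("pics/w3n.png",I[...,::-1]);I=cv2.resize(I[...,::-1],(520,390),interpolation=cv2.INTER_CUBIC)
S=grab_frame("side");S=cv2.resize(S[90:240,280:373,::-1],(242,390))
cv2.imwrite("pics/w3.png",np.hstack([I,S]))
print(current_time_s(),current_ee_pos())
```

```text
0.1315 [-0.8010626   0.72386623  6.27649844]
19.8417 [0.5211462  0.3297458  0.34998618]
```

View pics/w3.png

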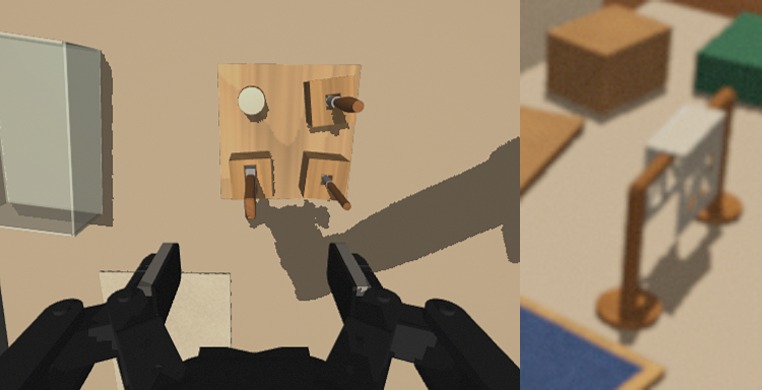

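The stencil hangs properly on the bar in the right panel. The wrist view shows the wide brush at (250,195), with its handle end near (250,215). I refine its position from the handle's contour.

Run:
```python
from u import *
np.set_printoptions(precision=4,suppress=True)
I=cv2.imread("pics/w3n.png");x0,y0=228,165
C=I[y0:225,x0:270].astype(int);r=(C[...,0]<.42*C[...,2])&(C[...,2]>60)
M=r.astype(np.uint8)
for row in range(0,M.shape[0],2):print(y0+row,''.join('.#'[v] for v in M[row]))
c=cv2.resize(I[160:225,215:285],(700,650//1)[:2],interpolation=cv2.INTER_CUBIC)[:600];cv2.imwrite("pics/w3c.png",c)
```

```text
165 ..........................................
167 ..........................................
169 ..........................................
171 ..........................................
173 ................######....................
175 .................#..#.....................
177 ......................#...................
179 ...............#..#...#...................
181 ...............##.#...#...................
183 ..............#.#.##..#...................
185 ..............#...........................
187 ..............#...........................
189 ..........................................
191 ..........................................
193 ..............#...#.#.....................
195 .............##########...................
197 .............##########...................
199 .............##########...................
201 ..............#########...................
203 ..............#########...................
205 ..............#########...................
207 ..............#########...................
209 ..............#########...................
211 ...............#########..................
213 ...............########...................
215 ................##........................
217 ..........................................
219 ..........................................
221 ..........................................
223 ..........................................
```

View pics/w3c.png

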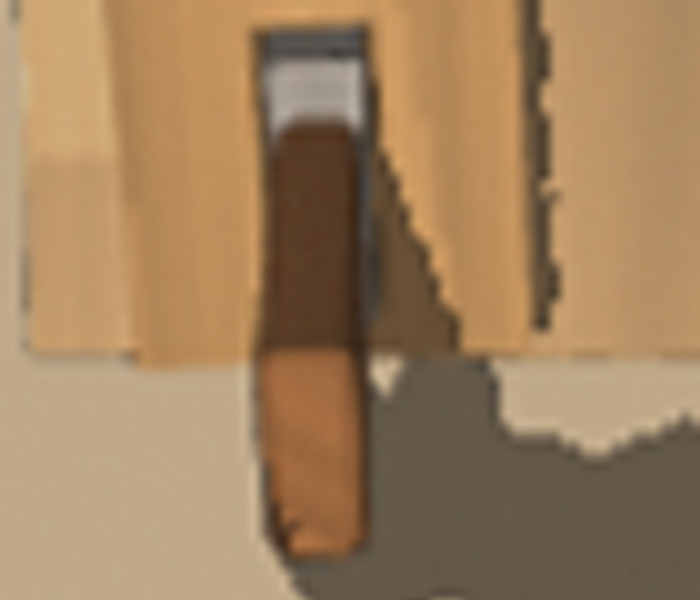

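The top face of the handle spans (260,347) to (366,553) in the crop, so its centre is near native pixel (246,204.4).

Run:
```python
from u import *
np.set_printoptions(precision=4,suppress=True)
f=lambda u,v:wplane("w3.npz",(u/10+214.55,v/10+159.55),.176)
P=np.array([f(260,347),f(360,347),f(368,552),f(268,552)]);e=np.roll(P,-1,0)-P
print(P.mean(0),np.linalg.norm(e,axis=1),np.degrees(np.arctan2(e[:,1],e[:,0])))
w=np.array([wplane("w3.npz",(u/10+214.55,v/10+159.55),.061) for u,v in((258,30),(368,30))]);print("well edge",w)
# final pose candidates
from scipy.spatial.transform import Rotation as Ro
B=np.array([.541,-.004,.112]);L=.129+.0
for az in range(0,360,30):
  for yy in(8,98):
   for tl in(42,):
    for s in(0,180):
      h=np.array([np.cos(np.radians(az)),np.sin(np.radians(az)),0]) # handle leans toward h
      ax=np.cross([0,0,1],h);R=Ro.from_rotvec(ax*np.radians(tl))*Ro.from_quat(down(az+90+s))
      u=-R.as_matrix()[:,2]; tcp=B+u*(.129-.0187)
      q=inverse_kinematics(tcp,R.as_quat())
      if q is not None and yy==8:print(az,s,tcp,np.round(q,2))
```

```text
[0.5198 0.375  0.176 ] [0.011  0.0246 0.0113 0.0246] [-172.1253  100.0365    7.8725  -80.554 ]
well edge [[0.5318 0.3569 0.061 ]
 [0.516  0.3547 0.061 ]]
60 0 [0.5779 0.0599 0.194 ] [ 0.34  0.82  0.47  1.82 -0.45 -0.56]
60 180 [0.5779 0.0599 0.194 ] [ 0.34  0.82  0.47  1.82 -0.45  2.58]
90 0 [0.541  0.0698 0.194 ] [ 0.48  0.56 -0.01  1.4  -0.63 -0.96]
90 180 [0.541  0.0698 0.194 ] [ 0.48  0.56 -0.01  1.4  -0.63  2.19]
120 0 [0.5041 0.0599 0.194 ] [ 0.55  0.26 -0.48  0.86 -0.73 -1.53]
120 180 [0.5041 0.0599 0.194 ] [ 0.55  0.26 -0.48  0.86 -0.73  1.61]
150 0 [0.4771 0.0329 0.194 ] [ 0.45 -0.06 -0.9   0.27 -0.59 -2.31]
150 180 [0.4771 0.0329 0.194 ] [ 0.45 -0.06 -0.9   0.27 -0.59  0.83]
180 0 [ 0.4672 -0.004   0.194 ] [-0.02 -0.23 -1.08 -0.01  0.01  3.13]
180 180 [ 0.4672 -0.004   0.194 ] [-0.02 -0.23 -1.08 -0.01  0.01 -0.01]
210 0 [ 0.4771 -0.0409  0.194 ] [-0.47 -0.06 -0.89  0.28  0.6   2.29]
210 180 [ 0.4771 -0.0409  0.194 ] [-0.47 -0.06 -0.89  0.28  0.6  -0.85]
240 0 [ 0.5041 -0.0679  0.194 ] [-0.57  0.26 -0.47  0.88  0.73  1.51]
240 180 [ 0.5041 -0.0679  0.194 ] [-0.57  0.26 -0.47  0.88  0.73 -1.63]
270 0 [ 0.541  -0.0778  0.194 ] [-0.5   0.56  0.    1.41  0.63  0.94]
270 180 [ 0.541  -0.0778  0.194 ] [-0.5   0.56  0.    1.41  0.63 -2.2 ]
300 0 [ 0.5779 -0.0679  0.194 ] [-0.35  0.82  0.48  1.83  0.44  0.55]
300 180 [ 0.5779 -0.0679  0.194 ] [-0.35  0.82  0.48  1.83  0.44 -2.59]
```

The brush handle is at (0.520, 0.375). It measures 11 x 25 mm against the true 12 x 26, with thickness direction about 9°. I grasp it, draw it out and check the grip.

Run:
```python
from u import *
c=[.520,.3755];q=best([*c,.26],8.7)
command_gripper(1.0)
move_pose([*c,.26],q);servo_line([*c,.122],rate=.1);hold(.1);f0=np.array(current_force())
command_gripper(0.0);hold(.2);print(current_grip_width(),current_grip_force(),np.array(current_force())-f0,current_ee_pos())
servo_line([*c,.28],rate=.08);hold(.3)
print(current_grip_width(),current_grip_force(),np.array(current_force())-f0,current_qpos(),current_time_s())
```

```text
0.13604509039583082 58.642242550849915 [0.30898596 0.98832501 1.39322666] [0.51999351 0.37551756 0.12207776]
0.1308946137960233 58.39072823524475 [0.62457958 0.39249668 0.49995603] [ 6.25426115e-01  4.58139794e-01  2.87776048e-01  1.40060548e+00
  1.12883781e-05 -1.09720920e+00] 25.5333
```

Run:
```python
from u import *
from scipy.spatial.transform import Rotation as Ro
B=np.array([.541,-.004,.112])
p=[.52,.08,.28];servo_line(p,rate=.2)
sol=[]
for az in(90,98.7,110):
  for s in(0,180):
    h=np.array([np.cos(np.radians(az)),np.sin(np.radians(az)),0])
    R=Ro.from_rotvec(np.cross([0,0,1],h)*np.radians(43))*Ro.from_quat(down(az+90+s))
    t=B-R.as_matrix()[:,2]*.106;q=inverse_kinematics(t,R.as_quat())
    if q is not None: sol.append((np.abs(np.array(q)-current_qpos()).max(),az,t,R.as_quat()))
k=min(sol,key=lambda a:a[0]);print(k)
move_pose(k[2]+[0,0,.08],k[3]);servo_line(k[2],rate=.08);hold(.6)
print(current_ee_pos(),current_grip_width(),current_grip_force(),current_time_s())
S=grab_frame("side");J=grab_frame("scene")
cv2.imwrite("pics/f.png",np.hstack([S[90:384,120:410,::-1],J[100:394,130:420,::-1][:294]] if 0 else [cv2.resize(S[80:370,120:410,::-1],(400,400)),cv2.resize(J[90:380,130:420,::-1],(400,400))]))
```

```text
(np.float64(0.6470797146439197), 90, array([0.541     , 0.06829183, 0.18952349]), array([-0.65790457,  0.65790457, -0.2591555 , -0.2591555 ]))
[0.5410179  0.06829847 0.1895381 ] 0.13100631902100016 58.36649537086487 29.575
```

View pics/f.png

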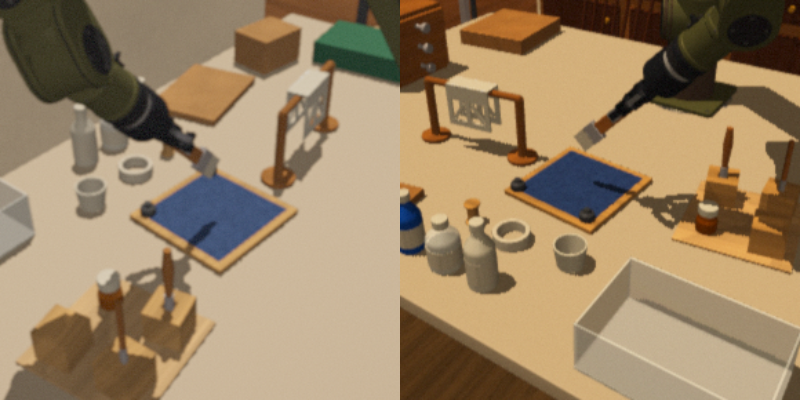

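The brush is held at a slant, with its bristle end at (210,172) in the left panel and (581,141) in the right. The stencil hangs on the bar and everything else stands where it was. I cross-check the bristle tip by triangulation, then hand in.

Run:
```python
from u import *
k=290/400
x,e=tri((181*k+130,141*k+90),(210*k+120,172*k+80));print(x,e)
d=np.hypot(x[0]-.541,x[1]+.004);print(d)
if d<.035 and .09<x[2]<.14: hold(.5);print(close_job(),current_time_s())
```

```text
[0.54013554 0.00201145 0.10754772] 0.010213386628597774
0.006073291127884156
the job is handed in; nothing more can be done
the job is handed in; nothing more can be done
```

The job is handed in: the stencil hangs released on the rail, and the wide brush is held still at about 43° from upright, its bristle end about 6 mm from the board's middle and about 95 mm above the board. I was not shown the judge's verdict.

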